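Put the plug gauge away and latch its sliding cover

ROBOT

A 6-joint arm with a two-finger parallel gripper is mounted at the origin on a cart in front of the work surface, level with it; the furniture and walls round the work are solid. World frame = base frame: x ahead of the robot, y to its left, z up, the work surface at z = 0. Lengths are in m, angles in rad, forces in N, time in s.
With the tool pointing down it reaches from about 0.375 to 0.925 m from the base axis. Payload 5.7 kg.
Tool frame: the origin (TCP) lies midway between the tips of the shut fingers; the grasp point (between the pads) lies 19 mm behind it; z points along the fingers, y is the line along which they close (so a half turn about z gives the same grasp; the last joint's range is limited). The gripper opens to 88 mm and grips with 3 to 60 N. Pads are 20 mm wide; open, the fingers measure 115 mm over their backs; the gripper's body (75 mm by 178 mm) begins 61 mm behind the grasp point.
Start: joints at [-1.24, 0.359, 1.51, -0, 1.272, -0.115], TCP at [0.259, -0.541, 0.223] pointing down, gripper open.
Joint ranges: [-2.97, 2.97], [-1.01, 2.36], [0.21, 2.38], [-0.96, 4.11], [0.2, 2.71], [-2.98, 2.98]. Speed limits (rad/s): [2.39, 2.39, 3.14, 3.14, 3.14, 3.14].

INTERFACE

Orientations are given as a unit quaternion [x, y, z, w].
In Python, from bench import move_ptp, servo_line, goto_joints, move_gripper, sleep, inverse_kinematics, capture, PlanningError, close_job, spot_in, silhouettes, current_clock, current_joint_pos, current_qvel, current_joint_torque, current_position, current_orientation, current_force, current_torque, current_finger_gap, current_grip_force gives the robot as it stands. Calls block until the motion is done:
- move_ptp(position, orientation): joint-space move of the TCP to a pose.
- servo_line(position, orientation=None, rate=0.15, contact_N=None): straight line of the TCP; orientation=None keeps the orientation; rate is the mean speed in m/s. With contact_N (N) it stops when the force on the tool has changed by that much, and returns True; else False.
- goto_joints(angles): joint-space move.
- move_gripper(opening): finger opening in m; the grip force is fixed at half the most; returns when the fingers have stopped.
- sleep(seconds).
- inverse_kinematics(position, orientation): joint angles nearest the present ones, or None.
- capture(name): name is "side" or "top" or "wrist"; returns a dict with "image" (480x640x3 uint8, blue, green, red), "range_z" (480x640 float32, m along the optical axis (not along the pixel's ray), 0 where there is no reading), "intrinsics" (3x3 intrinsics, pixels), "k1" (the pictures are not rectified: a ray, as slopes to the right and down, at radius r is drawn at 1 + k1 r^2 times it, then the intrinsics apply), "R" (3x3) and "t" (3): a world point X has camera coordinates R X + t. Camera axes: x right, y down, z forward; pixel columns grow to the right and rows downward; lengths in m; the calibration is good to about 2 mm. A picture is of the moment at which its call begins.
A pose or a line that the arm cannot do raises PlanningError and nothing moves.
- close_job(): hands the job in; it is judged then, once.
Trained networks look in the newest picture that a camera, given by its name, has taken for a name from the list of things; names that differ only in an ending like _2 or _b are one class to them, and where a whole thing is asked for, a point or a joint stands for the part that bears it (a point fixed in the world has none). Each returns a list of dicts, best first, with "conf" (0 to 1); they miss things now and then, are a little off and sometimes report something else, mostly with a low value. They report only what shows in the picture. A call takes as long as a camera call.
- spot_in(camera, query): "xy" ([column, row] in pixels, amid what is visible of it).
- silhouettes(camera, query): "region" (480x640 bool, what is visible of it) and "xy" ([column, row] in pixels, amid what is visible of it).
Readings, each from a call of its own:
- current_clock(): time.
- current_joint_pos(): joint angles.
- current_qvel(): joint speeds.
- current_joint_torque(): joint torques, N m.
- current_position(): TCP position.
- current_orientation(): TCP orientation.
- current_force(): force on the tool from outside, world axes, zero at the start.
- current_torque(): the same for the moment, N m.
- current_finger_gap(): finger opening in m.
- current_grip_force(): force on a finger pad.
Only numpy, scipy, OpenCV 4.12 (cv2) and the standard library are available. Lean on these libraries where they do the work, as an engineer would, in place of code of your own. Each camera call takes 0.05 s, during which the arm holds its last target. There are 200 camera calls.

TASK

Lay the plug gauge flat in the open compartment of the gauge box and let go of it. Then press the cover's thumb catch down to the depth at which its tongue finds the gate slot and the cover comes free (this depth is different each time and has to be felt), slide the cover over the compartment fully home, and let the catch spring up and lock. Work gently, do not force the catch or the stop, and leave the marker, the small parts box and the dial gauge where they lie.

Things in the scene. Friction and masses are not known exactly. Their poses are not given: they have to be found in the camera images.
- plug_gauge: steel plug gauge lying on the worktop, 106 long (its y), 20 wide (x), 17 high (z), 110 g; grip the hexagonal handle (y -27 to +37, 20 across the flats in x); origin: centre of its underside. It may lie in either of two places, the marker in the other
- gauge_box: grey storage box fixed to the worktop, 176 (x) x 208 (y), origin at the centre of its underside. -y half: open compartment; +y half: closed deck where the flat aluminium cover is parked. Side walls reach z = 55, wall between compartment and deck 43. On its -x face a screwed steel gate plate with an H-shaped slot: an upright notch at each end, a level run between, set at any height
- compartment (a point): centre of the compartment's floor, 14 above the worktop; axes as the box. The compartment measures 126 (x) x 88 (y) inside and is 30 deep under the cover; lay the gauge with its length along x, anywhere in it
- cover (a joint): slide of the flat cover (162 x 98 x 5, top at z = 49) along the box's y: 0 = home over the compartment, at a rigid stop; 0.098 = fully open, where it starts within 2 mm. Closing moves it towards the box's -y. Friction 1 to 5 N when free; while the catch's tongue stands in an end notch the cover moves only about 2 mm
- catch (a joint): sprung thumb catch on the cover, moves straight down: 0 = up, 0.018 = at its stop; 2 N starts it, then 0.25 N per mm. The cover is free to leave the notch only at one depth, hidden, 4 to 15 mm, good to about +-1.2 mm; shallower or deeper its tongue hits the steel gate. Once 10 mm along, the slot holds the depth; within 2 mm of home it can spring up and lock
- catch_pad (a point): centre of the top of the catch's black pad, 73.5 above the worktop when up; moves with catch and cover; axes as the box. The pad is 40 (x) x 62 (y) with a lip 4 thick, 8 high across each y end, 54 apart inside: press closed fingertips down between the lips, push the cover by the lip on the -y side. It is not made for gripping
- marker_a: marker pen lying on the worktop, 135 long (y), 17 thick; bystander
- tip_box: small flat parts box 41 x 61 x 19; bystander
- dial_gauge: round dial gauge lying on its back, 96 x 58 x 24; bystander

How it is judged:
On the way, in this order (a step that is already met when the one before it is completed fails the run):
1. the plug gauge lies in the compartment, let go, the cover still open (x of plug_gauge in the frame of compartment between -0.02 and 0.02 m and y of plug_gauge in the frame of compartment between -0.04 and 0.04 m and z of plug_gauge in the frame of compartment between -0.006 and 0.02 m and contact force between the fingers and plug_gauge below 0.1 N and linear speed of plug_gauge below 0.02 m/s and value of joint cover above 0.09 m), for 0.2 s.
2. the catch is pressed down with the cover at its open end (value of joint catch above 0.002 m and value of joint cover above 0.085 m), for 0.05 s.
At the end, for the whole second after the job is handed in: The cover is within 3 mm of home, the catch has sprung up to within 2 mm of its top, and the plug gauge lies at rest in the compartment under the cover (its origin within 20 mm lengthwise and 40 mm crosswise of the compartment's centre) (x of plug_gauge in the frame of compartment between -0.02 and 0.02 m and y of plug_gauge in the frame of compartment between -0.04 and 0.04 m and z of plug_gauge in the frame of compartment between -0.006 and 0.02 m and value of joint cover below 0.003 m and value of joint catch below 0.002 m and linear speed of plug_gauge below 0.02 m/s); the robot touches nothing.
It fails at once if the fingers press or push on the box, cover or catch with more than 45 N (contact force between the fingers and gauge_box above 45 N).
It fails at once if the marker, the small parts box or the dial gauge is moved more than 30 mm (distance of any of marker_a, tip_box, dial_gauge from where it was at the start of the episode above 0.03 m).
It also fails if it takes over 56 s, if anything falls off the work surface, if the arm or the gripper's body presses on something with over 40 N, if the wrist force passes 120 N, or if a joint passes its speed limit or range.

## Working session

There is one attempt and no reset: what is moved stays moved. The work goes in short steps, each a Python script; the robot and the scene stay as the last script left them, time stands still between calls to the robot, and variables do not carry over. Pictures are saved under pics/ and viewed, at most 10 in all, crops included, and the job is handed in when it is done.

```bash
mkdir -p pics; ls
cat > h.py <<'E'
import numpy as np, cv2
from bench import *
def cloud(c):
    z=c["range_z"]; K=np.array(c["intrinsics"]); h,w=z.shape
    u,v=np.meshgrid(np.arange(w),np.arange(h))
    p=cv2.undistortPoints(np.stack([u,v],-1).reshape(-1,1,2).astype(np.float64),K,np.array([c["k1"],0,0,0,0.]))[:,0].reshape(h,w,2)
    P=np.dstack([p[...,0]*z,p[...,1]*z,z]).reshape(-1,3)
    X=(P-np.array(c["t"]))@np.array(c["R"])
    X[z.ravel()<=0]=np.nan
    return X.reshape(h,w,3)
def rect(P):
    (cx,cy),(a,b),th=cv2.minAreaRect((P[:,:2]*1000).astype(np.float32)); return np.round([cx,cy,a,b,th],1)
E
python3 - <<'E'
from h import *
print(current_clock(),current_position(),current_orientation())
for cam in("top","side"):
    c=capture(cam); cv2.imwrite(f"pics/{cam}0.png",c["image"]); X=cloud(c)
    for n in("plug_gauge","gauge_box","cover","catch","catch_pad","marker_a","tip_box","dial_gauge"):
        for s in silhouettes(cam,n)[:2]:
            P=X[s["region"]]; P=P[~np.isnan(P[:,0])]
            if len(P)<5: continue
            print(cam,n,round(s["conf"],2),np.round(s["xy"]),len(P),rect(P),np.round(np.percentile(P[:,2],[5,50,95])*1000,1))
E
```

```text
pics
0.0 [ 0.25847643 -0.54072646  0.22182155] [ 9.75260781e-01  2.21055623e-01 -9.96698126e-05 -8.99878684e-04]
top plug_gauge 0.71 [184. 297.] 602 [434.1 315.7  26.6 101.7  87.7] [-2.2 13.1 17.7]
top gauge_box 0.73 [387. 201.] 11951 [598.9 -67.1 217.4 199.3  86.3] [10.4 45.3 71.8]
top cover 0.62 [363. 196.] 4798 [600.  -16.8  98.8 161.1  86.9] [44.9 48.5 74.5]
top catch 0.9 [361. 228.] 819 [548.6 -12.9  60.9  43.5  88.3] [69.1 73.1 80.2]
top catch_pad 0.67 [366. 226.] 814 [549.  -15.9  63.6  44.6  88.5] [68.5 72.9 79.8]
top marker_a 0.68 [243. 290.] 628 [439.  208.4 135.8  17.7  55. ] [ 5.2 12.3 16.3]
top tip_box 0.59 [329. 326.] 731 [371.2  43.3  59.1  41.   86.8] [14.6 17.9 21. ]
top dial_gauge 0.9 [457. 327.] 908 [ 323.1 -268.5  270.7   57.1   63. ] [12.7 21.5 24.8]
side plug_gauge 0.86 [318. 373.] 419 [438.2 314.7  22.5 106.9  87.9] [ 9.1 15.3 19.1]
side gauge_box 0.91 [304. 211.] 5715 [602.9 -77.4 247.2 206.3  87.1] [11.7 45.8 73.5]
side cover 0.98 [294. 224.] 2208 [600.7 -25.7 126.4 159.9  87. ] [46.5 49.9 75.8]
side catch 0.93 [320. 224.] 434 [536.  -32.2 109.   61.4  88.5] [69.6 74.3 81.3]
side catch_pad 0.89 [317. 222.] 398 [550.7 -11.9  66.9  48.   85.5] [71.2 74.4 80.9]
side marker_a 0.81 [333. 334.] 330 [441.9 209.4 131.1  17.5  53.4] [ 9.8 14.9 18.2]
side tip_box 0.7 [381. 275.] 417 [371.1  47.2  63.   40.1  88.1] [10.4 19.1 21.8]
side dial_gauge 0.67 [400. 202.] 379 [ 338.  -491.7  699.6   55.1   84.2] [10.3 22.4 25.8]
```

View pics/top0.png

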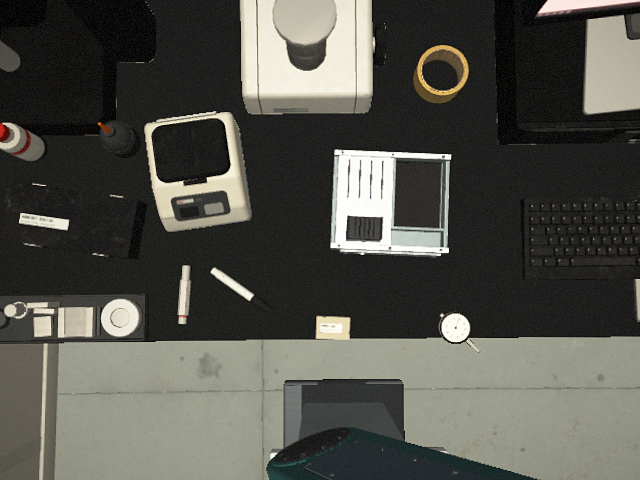

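View pics/side0.png

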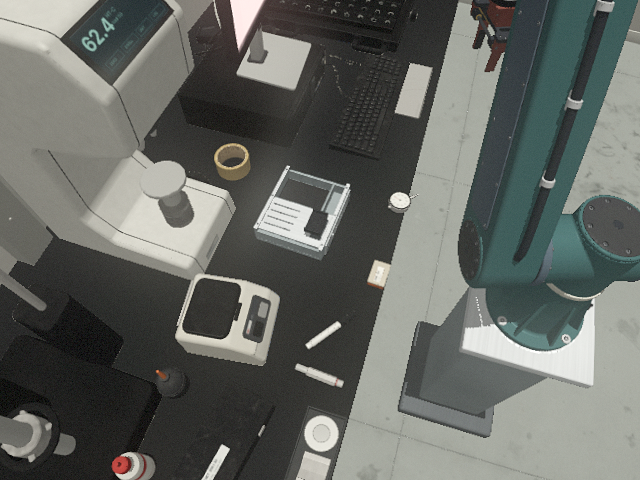

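The top view has +x up and +y left. The plug gauge is at px (184,297) with its length along x, and the marker is at (243,290). The box is at (390,203), with the cover on its left (+y) half and the black catch pad at (363,228). The side view agrees.

```bash
cat >> h.py <<'E'
def quat(deg):
    "tool down, tool y at world angle deg"
    from scipy.spatial.transform import Rotation as R
    a=np.radians(deg); return R.from_matrix(np.array([[-np.sin(a),np.cos(a),0],[np.cos(a),np.sin(a),0],[0,0,-1]])).as_quat()
E
python3 - <<'E'
from h import *
X=cloud(capture("top")).reshape(-1,3); X=X[~np.isnan(X[:,0])]*1000
def reg(x0,x1,y0,y1): return X[(X[:,0]>x0)&(X[:,0]<x1)&(X[:,1]>y0)&(X[:,1]<y1)]
P=reg(395,480,220,410); print("above gauge maxz",P[:,2].max(), "ytray",[(y,reg(395,480,y,y+15)[:,2].max().round()) for y in range(220,420,15)])
P=reg(480,620,180,420); print("balance front",P[P[:,2]>40][:,0].min(),P[:,2].max())
P=reg(480,720,-190,60)
th=np.radians(-3.)
for nm,lo,hi in(("floor",8,22),("rim",51,60),("covertop",46,51.)):
    Q=P[(P[:,2]>lo)&(P[:,2]<hi)]
    print(nm,len(Q),rect(Q/1000),np.percentile(Q[:,2],50))
    c,s=np.cos(th),np.sin(th); L=(Q[:,:2]-[597,-66])@np.array([[c,-s],[s,c]])
    print(" box frame pct",np.percentile(L[:,0],[1,5,95,99]).round(1),np.percentile(L[:,1],[1,5,95,99]).round(1))
move_gripper(0.06)
move_ptp([.43,.315,.2],quat(88)); print(current_joint_pos(),current_clock())
c=capture("wrist"); cv2.imwrite("pics/w1.png",c["image"]); Xw=cloud(c)
for n in("plug_gauge","marker_a"):
    for s in silhouettes("wrist",n)[:2]:
        Q=Xw[s["region"]]; Q=Q[~np.isnan(Q[:,0])]; Q=Q[Q[:,2]>.005]
        print(n,s["conf"],s["xy"],len(Q),rect(Q),Q[:,2].max())
E
```

```text
above gauge maxz 25.65165391666676 ytray [(220, np.float64(17.0)), (235, np.float64(18.0)), (250, np.float64(19.0)), (265, np.float64(10.0)), (280, np.float64(4.0)), (295, np.float64(20.0)), (310, np.float64(20.0)), (325, np.float64(4.0)), (340, np.float64(4.0)), (355, np.float64(4.0)), (370, np.float64(24.0)), (385, np.float64(26.0)), (400, np.float64(26.0)), (415, np.float64(26.0))]
balance front 500.26065207936733 132.52621260194826
floor 4098 [590.3 -61.7 205.7 180.6  86.9] 12.962915641767463
 box frame pct [-93.9 -73.6  76.4  82.2] [-93.9 -91.1  -9.6  34.3]
rim 1402 [594.4 -62.6 206.7 182.8  86.9] 53.62098647767647
 box frame pct [-93.3 -88.8  86.8  88.2] [-97.  -87.3  95.4 104.4]
covertop 3449 [594.6 -62.4 206.  183.2  86.8] 48.312000621344424
 box frame pct [-93.3 -89.9  74.5  80.3] [-72.9   1.9  94.8  98.4]
[ 5.01457557e-01  2.85951128e-01  1.68268973e+00 -2.36714010e-04
  1.17278365e+00 -1.03317979e+00] 4.6333
plug_gauge 0.81 [315.1, 204.6] 1960 [434.  315.2  19.6 106.1  86.2] 0.019176334823004026
marker_a 0.8 [206.4, 218.0] 2049 [438.7 209.3 134.6  16.   53.8] 0.016888027555494522
```

Run:
```python
from h import *
q=quat(86.2)
servo_line([.4345,.3152,.06],q,rate=.2)
servo_line([.4345,.3152,.003],rate=.08,contact_N=8)
move_gripper(0.0); print("gap",current_finger_gap(),current_grip_force(),current_position())
servo_line([.4345,.3152,.2],rate=.2); print("gap",current_finger_gap(),current_clock())
c=capture("side"); cv2.imwrite("pics/s2.png",c["image"])
for cam in("top","side"):
    X=cloud(capture(cam)).reshape(-1,3); X=X[~np.isnan(X[:,0])]*1000
    t=np.radians(-3.1); c,s=np.cos(t),np.sin(t); L=(X[:,:2]-[597,-66])@np.array([[c,-s],[s,c]])
    m=(abs(L[:,0])<100)&(abs(L[:,1])<115); L=L[m];Z=X[m,2]
    for d in(-70,-50,-30):
        k=abs(L[:,1]-d)<8; print(cam,"y",d,[(x,int(np.median(Z[k&(abs(L[:,0]-x)<3)]))) for x in range(-96,97,6) if (k&(abs(L[:,0]-x)<3)).any()])
    for d in(0,30):
        k=abs(L[:,0]-d)<8; print(cam,"x",d,[(x,int(np.median(Z[k&(abs(L[:,1]-x)<2)]))) for x in range(-112,113,4) if (k&(abs(L[:,1]-x)<2)).any()])
```

```text
gap 0.018865838526239097 30.00042736530304 [0.43451477 0.31518929 0.00307627]
gap 0.019209069014109452 8.3333
top y -70 [(-96, 15), (-90, 52), (-84, 53), (-78, 12), (-72, 10), (-66, 11), (-60, 11), (-54, 10), (-48, 33), (-42, 12), (-36, 13), (-30, 13), (-24, 13), (-18, 12), (-12, 13), (-6, 13), (0, 12), (6, 12), (12, 12), (18, 13), (24, 13), (30, 13), (36, 12), (42, 13), (48, 13), (54, 13), (60, 12), (66, 13), (72, 12), (78, 14), (84, 37), (90, 53)]
top y -50 [(-96, 1), (-90, 49), (-84, 54), (-78, 11), (-72, 12), (-66, 11), (-60, 10), (-54, 10), (-48, 38), (-42, 13), (-36, 13), (-30, 13), (-24, 12), (-18, 13), (-12, 13), (-6, 12), (0, 13), (6, 13), (12, 13), (18, 13), (24, 13), (30, 12), (36, 13), (42, 13), (48, 13), (54, 12), (60, 13), (66, 13), (72, 12), (78, 14), (84, 36), (90, 53)]
top y -30 [(-96, 1), (-90, 50), (-84, 53), (-78, 13), (-72, 11), (-66, 11), (-60, 11), (-54, 10), (-48, 31), (-42, 14), (-36, 12), (-30, 13), (-24, 12), (-18, 12), (-12, 13), (-6, 13), (0, 13), (6, 13), (12, 13), (18, 12), (24, 12), (30, 12), (36, 12), (42, 14), (48, 12), (54, 13), (60, 12), (66, 12), 
[... 695 characters left out ...]
 13), (-80, 12), (-76, 12), (-72, 13), (-68, 12), (-64, 13), (-60, 12), (-56, 12), (-52, 12), (-48, 13), (-44, 12), (-40, 12), (-36, 12), (-32, 12), (-28, 12), (-24, 13), (-20, 12), (-16, 12), (-12, 12), (-8, 13), (-4, 40), (0, 43), (4, 48), (8, 48), (12, 47), (16, 47), (20, 48), (24, 48), (28, 47), (32, 48), (36, 47), (40, 48), (44, 47), (48, 48), (52, 47), (56, 47), (60, 48), (64, 47), (68, 47), (72, 48), (76, 47), (80, 48), (84, 48), (88, 47), (92, 48), (96, 47), (100, 41), (104, 42), (108, 0), (112, -1)]
side y -70 [(84, 55), (90, 53)]
side y -50 []
side y -30 []
side x 0 []
side x 30 [(76, 50), (80, 48), (84, 48), (88, 50), (92, 49), (96, 50), (100, 46), (104, 44), (108, 24), (112, 19)]
```

View pics/w1.png

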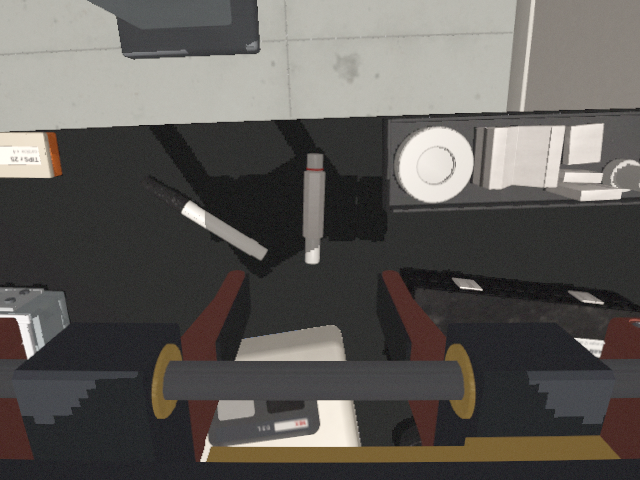

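The wrist view shows the gauge at px (313,207), with its long axis along x and the white plug end at the bottom. It is now gripped with a 19 mm gap. Depth data put the compartment centre 18 mm to +x of the box centre.

Run:
```python
from h import *
q=quat(86.9); p=[.6123,-.1164]
move_ptp(p+[.2],q)
servo_line(p+[.05],rate=.2)
print(servo_line(p+[.0162],rate=.05,contact_N=5),current_position(),current_finger_gap())
move_gripper(0.04)
servo_line(p+[.2],rate=.2)
print(current_clock(),current_joint_pos())
t=np.radians(-3.1); c,s=np.cos(t),np.sin(t); R=np.array([[c,-s],[s,c]])
for cam in("wrist","top"):
    cc=capture(cam); cv2.imwrite(f"pics/{cam}3.png",cc["image"]); X=cloud(cc)
    for n in("plug_gauge","catch_pad","cover"):
        for sil in silhouettes(cam,n)[:1]:
            Q=X[sil["region"]]; Q=Q[~np.isnan(Q[:,0])]; zz=np.median(Q[:,2]); Q=Q[abs(Q[:,2]-zz)<.008]
            r=rect(Q); print(cam,n,round(sil["conf"],2),sil["xy"],r,zz,"boxframe",(r[:2]-[597,-66])@R)
```

```text
True [ 0.61152414 -0.11619108  0.01686058] 0.01935538416092636
13.325 [-2.98659448e-01  4.14088560e-01  1.48432552e+00  3.09262915e-05
  1.24791683e+00 -1.81526279e+00]
wrist plug_gauge 0.6 [313.4, 208.5] [ 611.1 -115.4   19.1  105.8   86.3] 0.028630082445530412 boxframe [ 16.75086041 -48.56520025]
wrist catch_pad 0.61 [450.2, 133.3] [546.7 -11.9  62.3  39.8  87.2] 0.07315780301077796 boxframe [-53.1520583   51.30066957]
wrist cover 0.61 [430.2, 186.2] [590.5 -12.8 101.6 177.3  86.8] 0.04868633490699806 boxframe [-9.36748121 52.77063858]
top plug_gauge 0.62 [416.2, 198.8] [ 598.4 -116.4   18.9   72.6   86.6] 0.028622298038709644 boxframe [  4.12352351 -50.25053785]
top catch_pad 0.8 [365.5, 227.1] [546.7 -13.   61.7  40.2  86.5] 0.07272669513570156 boxframe [-53.09257161  50.20227923]
top cover 0.63 [364.7, 197.9] [591.7 -16.   98.5 178.3  86.8] 0.0485508442561797 boxframe [-7.996185   49.64021581]
```

```bash
cat >> h.py <<'E'
YB=np.array([np.sin(np.radians(3.15)),np.cos(np.radians(3.15))])  # box y axis in world
XB=np.array([YB[1],-YB[0]])
PAD=np.array([.5467,-.0125])
def at(y,z): return list(PAD+YB*y)+[z]
def yz():
    p=np.array(current_position()); return ((p[:2]-PAD)@YB*1000).round(2),round(p[2]*1000,2)
E
python3 - <<'E'
from h import *
move_gripper(0.0)
move_ptp(at(-.010,.12),quat(86.85))
servo_line(at(-.010,.079),rate=.1)
hit=servo_line(at(-.010,.0710),rate=.015,contact_N=1.2); print("touch",hit,yz(),np.round(current_force(),1),current_clock())
for d in np.arange(4.6,15.4,1.6)/1000:
    servo_line(at(-.010,.0735-d),rate=.03)
    a=yz(); blocked=servo_line(at(-.030,.0735-d),rate=.04,contact_N=10)
    print(round(d*1e3,1),a,blocked,yz(),np.round(current_force(),1),current_clock())
    if not blocked: break
    servo_line(at(-.010,.0735-d),rate=.06)
E
```

```text
touch True (np.float64(-10.05), np.float64(72.54)) [ 0.6 -0.8  2.9] 16.1
4.6 (np.float64(-10.02), np.float64(68.9)) True (np.float64(-19.55), np.float64(68.98)) [1.5 4.2 3.7] 16.7333
6.2 (np.float64(-9.9), np.float64(67.12)) True (np.float64(-19.57), np.float64(67.22)) [-0.2  5.   4.1] 17.6583
7.8 (np.float64(-10.05), np.float64(65.68)) True (np.float64(-19.64), np.float64(65.71)) [1.1 6.8 4.9] 18.5917
9.4 (np.float64(-9.99), np.float64(63.95)) True (np.float64(-19.77), np.float64(64.05)) [1.4 6.3 4.5] 19.5333
11.0 (np.float64(-10.07), np.float64(62.52)) False (np.float64(-30.53), np.float64(62.18)) [-0.2  0.7 -1. ] 20.75
```

Run:
```python
from h import *
z=.0625
print(servo_line(at(-.105,z),rate=.06,contact_N=14),yz(),np.round(current_force(),1),current_clock())
print(servo_line(at(-.122,z),rate=.02,contact_N=12),yz(),np.round(current_force(),1),current_clock())
def look(tag):
    for cam in("top","wrist"):
        cc=capture(cam); cv2.imwrite(f"pics/{cam}{tag}.png",cc["image"]); X=cloud(cc)
        for n in("catch_pad","cover"):
            for s in silhouettes(cam,n)[:1]:
                Q=X[s["region"]]; Q=Q[~np.isnan(Q[:,0])]; zz=np.median(Q[:,2]); Q=Q[abs(Q[:,2]-zz)<.008]
                r=rect(Q); print(cam,n,round(s["conf"],2),r,round(zz,4),"y",(r[:2]-PAD*1000)@YB)
look("4")
```

```text
False (np.float64(-105.19), np.float64(62.51)) [ 0.   1.4 -1.2] 22.15
True (np.float64(-115.44), np.float64(62.85)) [1.1 3.6 4.9] 22.7667
top catch_pad 0.73 [ 550.  -103.7   26.7   21.8   88.8] 0.062 y -90.880870093778
top cover 0.76 [ 594.3 -112.    95.3  161.9   86.6] 0.0486 y -96.73403663249611
wrist catch_pad 0.94 [ 539.1 -109.2   61.4   37.5   86.9] 0.062 y -96.9715170908016
wrist cover 0.93 [ 580.2 -112.5   99.1  133.6   86.2] 0.0497 y -98.00807871798685
```

Run:
```python
from h import *
servo_line(at(-.1152,.085),rate=.04)
servo_line(at(-.1152,.2),rate=.15)
sleep(.3)
for cam in("top","wrist"):
    cc=capture(cam); cv2.imwrite(f"pics/{cam}5.png",cc["image"]); X=cloud(cc)
    for n in("catch_pad","cover"):
        for s in silhouettes(cam,n)[:1]:
            Q=X[s["region"]]; Q=Q[~np.isnan(Q[:,0])]; zz=np.median(Q[:,2]); Q=Q[abs(Q[:,2]-zz)<.008]
            r=rect(Q); print(cam,n,round(s["conf"],2),r,round(zz,4),"y",(r[:2]-PAD*1000)@YB)
print(current_clock(),np.round(current_force(),1))
```

```text
top catch_pad 0.65 [ 528.8 -116.2   34.6   68.7   29.5] 0.0729 y -104.52692762605356
top cover 0.86 [ 594.2 -114.   101.5  162.9   86.7] 0.0487 y -98.73650984538843
wrist catch_pad 0.79 [ 540.9 -109.    61.9   40.3   87. ] 0.073 y -96.6729089474691
wrist cover 0.83 [ 570.  -110.4   98.3  146.5   86.8] 0.0489 y -96.47174344844767
25.3083 [ 0.1  0.3 -0.2]
```

View pics/wrist5.png

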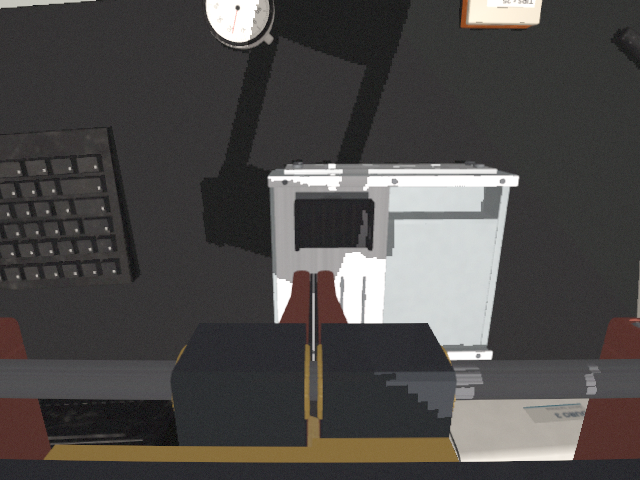

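The wrist view shows the cover over the compartment (px 270–388, the -y half) and the pad at (334,223), sprung up to z = 73 mm. The deck on the right is empty, and the dial gauge and parts box have not moved.

```bash
python3 -c "
from bench import *
print(close_job(),current_clock())"
```

```text
the job is handed in; nothing more can be done
the job is handed in; nothing more can be done
```

The job is handed in, with no verdict shown: the plug gauge lies in the compartment, the cover is fully home after coming free at about 11 mm of catch depth, and the catch has sprung up and locked, at about 25 s of the 56 s allowed.

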